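# Assemble the sieve nest on the shaker base

### The job

Build the sieve nest on the grey shaker base: the receiving pan goes into the socket first, then the fine sieve, then the coarse sieve, and the steel lid with the black knob on top, every part upright and fully seated in the one below. Leave the two sample cups that stand among them where they are, and let go of everything at the end.

Things in the scene. Friction and masses are not known exactly. Their poses are not given: they have to be found in the camera images.
- seat (a point): Fixed shaker base: grey casing 110 mm (x) by 120 mm (y), dial and switch on its front, flat aluminium deck on top 40 mm above the worktop. In the deck's middle is a round socket, 54 mm across, 13 mm deep. This point: centre of the socket's mouth, level with the deck; z up. Each part's skirt drops into the bore below until its flat shoulder rests on the rim.
- pan_mid (a point): Receiving pan: shallowest of the 3 open round steel parts, plain closed floor, 40 mm high, 0.12 kg. Below, a conical skirt 10 mm high (44 mm across at the bottom, 51 at the top); above it a 30 mm high cylinder, 60 mm outside, 54 mm bore 30 mm deep, to grasp from outside. Point: centre, 20 mm above the underside, z up; when seated it is 10 mm above the deck.
- fine_sieve_mid (a point): Fine sieve: round open steel part with a close wire mesh (3 mm spacing) as floor, 50 mm high, 0.13 kg. Same skirt and diameters as the pan; the cylinder above the skirt is 40 mm high, bore 38 mm deep. Point: centre, 25 mm above the underside, z up; when seated on the pan it is 35 mm above the pan's centre (45 mm above the deck).
- coarse_sieve_mid (a point): Coarse sieve: the tallest round open steel part, with a wide wire grid (11 mm spacing) as floor, 65 mm high, 0.15 kg. Same skirt and diameters as the pan; the cylinder above the skirt is 55 mm high. Point: centre, 32.5 mm above the underside, z up; when seated on the fine sieve it is 47.5 mm above that one's centre (92.5 mm above the deck).
- sieve_lid_mid (a point): Lid: steel disc 60 mm across with the same skirt below and a black round knob in its middle; 50 mm high, 0.10 kg. The disc's top is 15 to 18 mm above the underside; the knob, 24 mm across, rises from there to 50 mm: grasp it there. Point: on the axis, 25 mm above the underside, z up; when seated it is 47.5 mm above the coarse sieve's centre (140 mm above the deck).
- cup_open_mid (a point): Open white plastic sample cup without lid, 59 mm in diameter, 60 mm high, loose; not part of the job, to be left standing where it is. The point is its centre, half-way up.
- cup_closed_mid (a point): White plastic sample cup with a blue screw lid, 61 mm in diameter, 63 mm high, loose; not part of the job, to be left standing where it is. The point is its centre, half-way up.
Things that resemble listed ones, but are neither listed nor needed, are in the scene too. What is shaped like the part that bears sieve_lid_mid but brown, green or orange is not meant.

How it is judged:
At the end, for the whole second after the job is handed in: The pan sits in the base's socket, the fine sieve in the pan, the coarse sieve in the fine sieve and the lid in the coarse sieve: each within 6 mm of the axis of the one below, within 3 mm of its fully seated height, upright within 4 degrees and at rest (horizontal distance between pan_mid and seat below 0.006 m and z of pan_mid in the frame of seat between 0.007 and 0.013 m and horizontal distance between fine_sieve_mid and pan_mid below 0.006 m and z of fine_sieve_mid in the frame of pan_mid between 0.032 and 0.038 m and horizontal distance between coarse_sieve_mid and fine_sieve_mid below 0.006 m and z of coarse_sieve_mid in the frame of fine_sieve_mid between 0.0445 and 0.0505 m and horizontal distance between sieve_lid_mid and coarse_sieve_mid below 0.006 m and z of sieve_lid_mid in the frame of coarse_sieve_mid between 0.0445 and 0.0505 m and angle between each of pan_mid, fine_sieve_mid, coarse_sieve_mid, sieve_lid_mid's own z axis and vertical below 0.07 rad and linear speed of each of pan, fine_sieve, coarse_sieve, sieve_lid below 0.02 m/s and angular speed of each of pan, fine_sieve, coarse_sieve, sieve_lid below 0.2 rad/s); the robot touches nothing.
It fails at once if a sample cup is pushed more than 20 mm from its place or knocked over (distance of any of cup_open_mid, cup_closed_mid from where it was at the start of the episode above 0.02 m or angle between any of cup_open_mid, cup_closed_mid's own z axis and vertical above 0.5 rad).
It also fails if it takes over 86 s, if anything falls off the work surface, if the arm or the gripper's body presses on something with over 40 N, if the wrist force passes 120 N, or if a joint passes its speed limit or range.

### The arm

A 6-joint arm with a two-finger parallel gripper is mounted at the origin on a cart in front of the work surface, level with it; the furniture and walls round the work are solid. World frame = base frame: x ahead of the robot, y to its left, z up, the work surface at z = 0. Lengths are in m, angles in rad, forces in N, time in s.
With the tool pointing down it reaches from about 0.25 to 0.775 m from the base axis. Payload 4 kg.
Tool frame: the origin (TCP) lies midway between the tips of the shut fingers; the grasp point (between the pads) lies 19 mm behind it (robot.tcp_to_grasp is the distance from the TCP to the grasp point, in m); z points along the fingers, y is the line along which they close (so a half turn about z gives the same grasp; the last joint's range is limited). The gripper opens to 94 mm and grips with 3 to 60 N. Pads are 16 mm wide; open, the fingers measure 119 mm over their backs; the gripper's body (75 mm by 177 mm) begins 78 mm behind the grasp point.
Start: joints at [-1.438, 0.087, 1.371, -0, 1.684, -0.103], TCP at [0.128, -0.535, 0.206] pointing down, gripper open.
Joint ranges: [-3.1, 3.1], [-0.76, 2.03], [0.27, 2.55], [-1.08, 4.22], [0.17, 2.65], [-2.57, 2.57]. Speed limits (rad/s): [2.79, 2.79, 3.14, 3.14, 3.14, 3.14].

### API

Orientations are given as [roll, pitch, yaw] about the fixed x, y, z axes, in that order (R = Rz(yaw) Ry(pitch) Rx(roll)).
In Python, from bench import robot, viewer gives the robot as it stands. The module is installed in compiled form; this text tells all that it offers.
- The arm moves only by the shell command python3 -m handwheel 'ROWS' [OPENING]. ROWS is JSON, a list of rows, each a list of 6 numbers: the shift along the tool's x, y, z in units of 0.2 m (1.0 is 0.2 m), then the turn, a rotation vector about the tool's x, y, z in units of 30 degrees (1.0 is 30 degrees). In form: [[x, y, z, wx, wy, wz], ...]. A call has 1 to 10 rows; each row is the pose to reach, as a shift and turn from the pose commanded when the call began, along the tool's axes at that moment; what a row does not reach only later rows make up. A row lasts 1/12 s, in which the tool goes at most 41.7 mm and 7.16 degrees, less where a joint would pass 70% of its speed; a pose out of reach is approached as far as the arm can. A call with a number of a shift or a turn outside -1 to 1 is refused whole. A call with a gripper value outside its range is refused whole. OPENING is the gripper's target within -1 to 1 (shut at 1, half-way at 0, fully open at -1), set as the call begins (- or left out, the last holds). The fingers move at their own pace and stop on an object; the grip force is fixed at half the most. Time passes only in rows, so rows that repeat a pose let the fingers close. It gives the time, the measured TCP pose, the force, the opening and the grip force at its end, in the units of the state.
- robot.get_obs(): the state, without advancing time (a new reading comes with each control period).
- viewer.snapshot(name): name is "scene" or "top" or "wrist"; returns the picture (400x640x3 uint8, red, green, blue); there is no depth.
- viewer.calibration(name): a dict with "fx", "fy", "cx", "cy" (pixels), "R" (3x3) and "t" (3): a world point X has camera coordinates R X + t. Camera axes: x right, y down, z forward; pixel columns grow to the right and rows downward; lengths in m; the calibration is good to about 2 mm. The wrist camera is an equidistant fisheye: a pixel r from the principal point sees the ray r / f radians off the axis. A picture is of the moment at which its call begins: read the wrist's pose just before it. calibration takes no time and is no camera call; for the wrist camera it gives the pose at the moment of the call.
- robot.close_job(): hands the job in; it is judged then, once.
The state is a dict: "time": time; "joint_positions": joint angles; "qvel": joint speeds; "joint_torque": joint torques, N m; "tool_pos": TCP position; "ee_rot": TCP orientation; "wrist_force": force on the tool from outside, world axes, zero at the start; "wrist_torque": the same for the moment, N m; "width": finger opening in m; "finger_force": force on a finger pad.
Only numpy, scipy, OpenCV 4.12 (cv2) and the standard library are available. Lean on these libraries where they do the work, as an engineer would, in place of code of your own. Each camera call takes 0.05 s, during which the arm holds its last target. There are 200 camera calls.

## Working session

There is one attempt and no reset: what is moved stays moved. The work goes in short steps, Python scripts to look and compute and a shell command to move; the robot and the scene stay as the last step left them, time stands still between calls to the robot, and variables do not carry over. Pictures are saved under pics/ and viewed, at most 14 in all, crops included, and the job is handed in when it is done.

```bash
mkdir -p pics; python3 - <<'E'
from bench import robot, viewer
import cv2
for n in("scene","top"):
    cv2.imwrite(f"pics/{n}0.png",cv2.resize(viewer.snapshot(n)[:,:,::-1],(800,500),interpolation=cv2.INTER_CUBIC))
    c=viewer.calibration(n);print(n,c)
o=robot.get_obs();print(o)
E
```

```text
scene {'fx': 442.0984861049289, 'fy': 442.0984861049289, 'cx': 316.44385781503684, 'cy': 198.40847410312216, 'R': array([[-0.78353636, -0.621258  , -0.01045322],
       [-0.3469304 ,  0.45138484, -0.82212592],
       [ 0.51547073, -0.64053901, -0.56920972]]), 't': array([0.36770467, 0.24228992, 0.82443909])}
top {'fx': 439.4951666469939, 'fy': 439.4951666469939, 'cx': 317.1799620794357, 'cy': 192.39905897541047, 'R': array([[-2.86586395e-03, -9.99760603e-01,  2.16915445e-02],
       [-9.89693124e-01, -2.70059486e-04, -1.43204219e-01],
       [ 1.43175794e-01, -2.18783762e-02, -9.89455420e-01]]), 't': array([-0.04032968,  0.49144827,  1.23458477])}
{'time': 0.1, 'joint_positions': array([-1.43804098e+00,  8.78756839e-02,  1.37206625e+00, -3.62497223e-06,
        1.68357938e+00, -1.03091348e-01]), 'qvel': array([ 3.66193380e-06, -2.14694232e-03, -4.85917891e-03, -1.45559177e-03,
        2.71584441e-05, -1.81922060e-04]), 'joint_torque': array([ 1.66541246e-03, -3.41252625e+01, -3.03301620e+01,  7.19330949e-02,
        3.04484647e-02, -9.89153455e-05]), 'tool_pos': array([ 0.12845204, -0.53430024,  0.20444287]), 'ee_rot': array([-3.13967387e+00, -1.94891868e-04,  2.35846100e-01]), 'wrist_force': array([0.03437987, 0.28667039, 0.43044301]), 'wrist_torque': array([ 0.02229277, -0.00922363, -0.05992516]), 'finger_force': 0.0, 'width': 0.09380248992949942}
```

View pics/scene0.png

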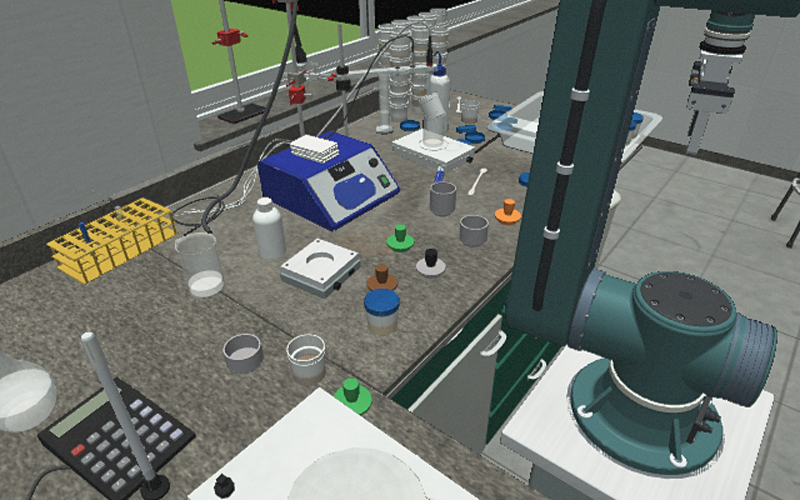

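View pics/top0.png

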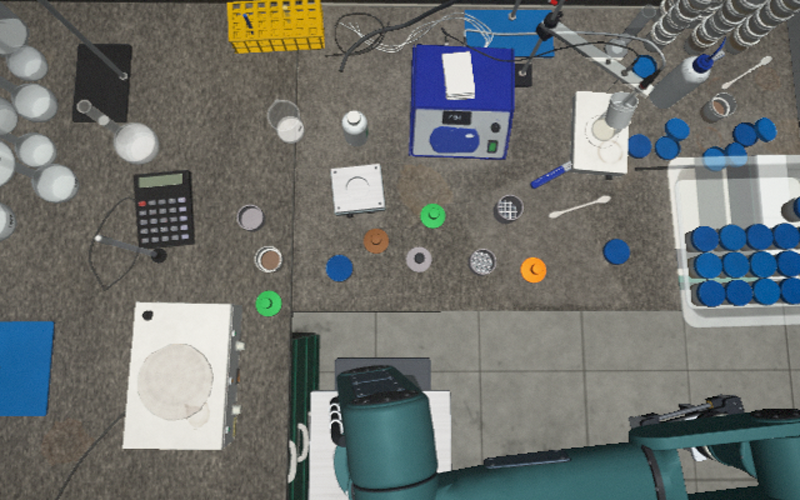

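The scene shows the parts in the top view (800 px scale): pan (250,217), open cup (268,259), closed cup (340,268), base (358,189), fine sieve (482,262), coarse sieve (509,208). Of the lid shapes, green (433,215), green (268,303), brown (376,240) and orange (533,269) don't fit. Only (419,259), steel with a black knob, does. I'll check this in an enlarged crop.

```bash
python3 - <<'E'
from bench import robot, viewer
import cv2
s=viewer.snapshot("top")[:,:,::-1]
cv2.imwrite("pics/topc.png",cv2.resize(s[120:250,185:445],(780,390),interpolation=cv2.INTER_CUBIC))
E
```

```text
(no output)
```

View pics/topc.png

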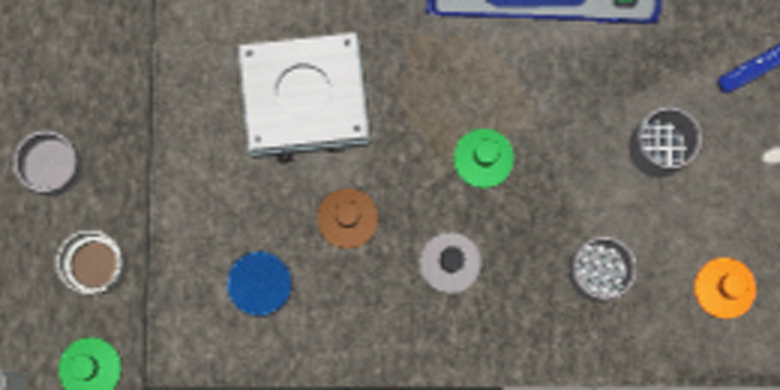

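The crop confirms it. The lid is the grey disc with the black knob at crop (450,263), the fine mesh at (605,267), the wide grid at (668,138), the pan at (46,161) and the socket at (303,91).

```bash
cat > h.py <<'E'
import numpy as np
from bench import robot, viewer
from scipy.spatial.transform import Rotation as Ro
def ray(n,u,v,z,c=None):
    c=c or viewer.calibration(n)
    x,y=(u-c['cx'])/c['fx'],(v-c['cy'])/c['fy']
    d=np.array([x,y,1.])
    if n=="wrist":
        r=np.hypot(x,y); d=np.array([x/r*np.sin(r),y/r*np.sin(r),np.cos(r)]) if r>1e-9 else d
    R,t=np.array(c['R']),np.array(c['t']); C=-R.T@t; d=R.T@d
    return C+d*(z-C[2])/d[2]
def proj(n,X,c=None):
    c=c or viewer.calibration(n); p=np.array(c['R'])@np.array(X)+c['t']
    if n=="wrist":
        r=np.hypot(p[0],p[1]); a=np.arctan2(r,p[2]); x,y=p[0]/r*a,p[1]/r*a
    else: x,y=p[0]/p[2],p[1]/p[2]
    return np.array([c['fx']*x+c['cx'],c['fy']*y+c['cy']])
def to(x,y,z,yaw):
    "shift/turn in handwheel units from present pose to tcp at xyz, pointing down with yaw"
    o=robot.get_obs(); R=Ro.from_euler('xyz',o['ee_rot']); G=Ro.from_euler('xyz',[np.pi,0,yaw])
    s=R.inv().apply(np.array([x,y,z])-o['tool_pos'])/.2; w=(R.inv()*G).as_rotvec()/np.radians(30)
    print("pos",o['tool_pos'].round(4),"rot",o['ee_rot'].round(3),"t",o['time']); print("rows",s.round(3),w.round(3))
E
python3 - <<'E'
from h import *
for n,u,v,z in [("pan",46,161,.04),("cupo",90,261,.06),("cupc",260,283,.063),("lid",450,263,.017),("knob",453,259,.05),("coarse",668,138,.065),("fine",606,267,.05),("seat",303,91,.04),("green",485,157,.017),("brown",347,218,.017),("orange",726,288,.017)]:
    print(n,ray("top",u/3+185,v/3+120,z).round(4))
c=viewer.calibration("wrist");o=robot.get_obs()
R=Ro.from_euler('xyz',o['ee_rot']).as_matrix();cr=np.array(c['R'])
print("cam in tool",R.T@(-cr.T@c['t']-o['tool_pos']),(R.T@cr.T).round(2),c['fx'])
E
```

```text
pan [0.5452 0.2958 0.04  ]
cupo [0.4464 0.2466 0.06  ]
cupc [0.4253 0.0873 0.063 ]
lid [ 0.4491 -0.0933  0.017 ]
knob [ 0.4493 -0.0941  0.05  ]
coarse [ 0.5636 -0.2995  0.065 ]
fine [ 0.4416 -0.2397  0.05  ]
seat [0.6147 0.0497 0.04  ]
green [ 0.5541 -0.1288  0.017 ]
brown [0.4933 0.007  0.017 ]
orange [ 0.4244 -0.3627  0.017 ]
cam in tool [ 0.07508106 -0.00022494 -0.17940417] [[ 0.   -0.97 -0.26]
 [ 1.    0.    0.  ]
 [-0.   -0.26  0.97]] 309.70691628693146
```

```bash
python3 -c "
from h import *
to(.3,-.4,.22,0)"
```

```text
pos [ 0.1284 -0.5344  0.2046] rot [-3.14  -0.     0.236] t 0.15
rows [ 0.991 -0.453 -0.076] [-0.003  0.     0.45 ]
```

```bash
python3 -m handwheel '[[0.99,-0.45,-0.08,0,0,0.45],[0.99,-0.45,-0.08,0,0,0.45],[0.99,-0.45,-0.08,0,0,0.45],[0.99,-0.45,-0.08,0,0,0.45],[0.99,-0.45,-0.08,0,0,0.45],[0.99,-0.45,-0.08,0,0,0.45],[0.99,-0.45,-0.08,0,0,0.45]]' -1; python3 -m handwheel '[[0.75,-1,0,0,0,0],[0.75,-1,0,0,0,0],[0.75,-1,0,0,0,0],[0.75,-1,0,0,0,0],[0.75,-1,0,0,0,0],[0.75,-1,0,0,0,0],[0.75,-1,0,0,0,0]]';python3 -m handwheel '[[0,-1,0,0,0,0],[0,-1,0,0,0,0],[0,-1,0,0,0,0],[0,-1,0,0,0,0],[0,-1,0,0,0,0],[0,-1,0,0,0,0],[0,-1,0,0,0,0]]'; python3 -c "
from h import *
to(.52,.20,.2,0)"
```

```text
time: 0.73
tool_pos: [0.3024, -0.3989, 0.2218]
ee_rot: [-3.142, -0.001, 0.006]
wrist_force: [0.7, 0.1, 0.1]
width: 0.0939
finger_force: 0.0
time: 1.32
tool_pos: [0.4526, -0.1962, 0.221]
ee_rot: [-3.139, -0.001, 0.008]
wrist_force: [-0.0, -0.5, 0.7]
width: 0.0943
finger_force: 0.0
time: 1.9
tool_pos: [0.4497, -0.001, 0.2212]
ee_rot: [3.14, 0.0, 0.002]
wrist_force: [1.0, 0.2, 0.2]
width: 0.094
finger_force: 0.0
pos [ 0.4497 -0.001   0.2212] rot [3.14e+00 0.00e+00 2.00e-03] t 1.9
rows [ 0.354 -1.004  0.105] [0.002 0.001 0.005]
```

```bash
python3 -m handwheel '[[0.4,-1,0,0,0,0],[0.4,-1,0,0,0,0],[0.4,-1,0,0,0,0],[0.4,-1,0,0,0,0],[0.4,-1,0,0,0,0],[0.4,-1,0,0,0,0],[0.4,-1,0,0,0,0],[0.4,-1,0,0,0,0]]'; python3 - <<'E'
from h import *
import cv2
c=viewer.calibration("wrist");o=robot.get_obs()
s=viewer.snapshot("wrist")[:,:,::-1]
cv2.imwrite("pics/w1.png",cv2.resize(s,(800,500),interpolation=cv2.INTER_CUBIC))
for n,X in dict(pan=(.5452,.2958,.04),seat=(.6147,.0497,.04)).items(): print(n,proj("wrist",X,c)*1.25)
import pickle;pickle.dump(c,open("w1.pkl","wb"));print(o['tool_pos'])
E
```

```text
time: 2.57
tool_pos: [0.5304, 0.1968, 0.2207]
ee_rot: [3.14, 0.001, -0.002]
wrist_force: [-0.2, 0.3, -0.0]
width: 0.0939
finger_force: 0.0
pan [289.9263353  208.60505223]
seat [544.71638215 139.03544051]
[0.53039351 0.19679821 0.22068602]
```

View pics/w1.png

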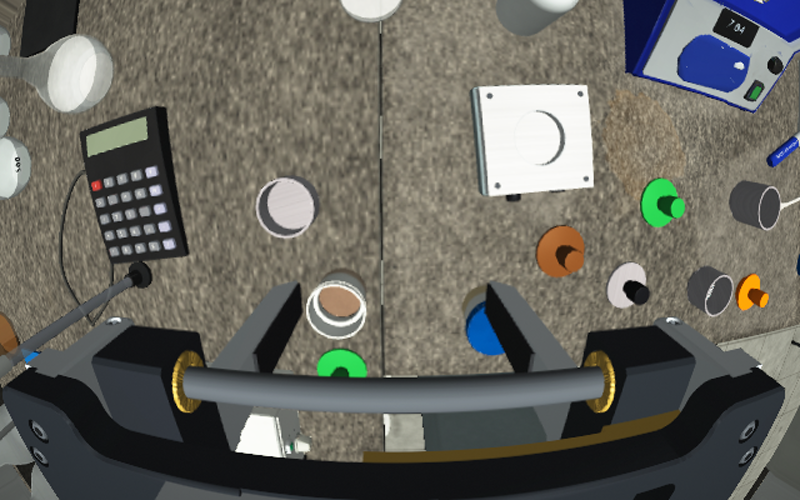

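The wrist view has the pan rim centred at about (287,207) and the socket mouth at about (540,137), both within about 4 px of prediction.

```bash
python3 - <<'E'
from h import *
import pickle;c=pickle.load(open("w1.pkl","rb"))
for n,u,v,z in [("pan",287,207,.04),("seat",540,137.5,.04)]: print(n,ray("wrist",u/1.25,v/1.25,z,c))
to(.546,.298,.12,0)
E
```

```text
pan [0.5468267  0.29867099 0.04      ]
seat [0.61585739 0.05476748 0.04      ]
pos [0.5302 0.1965 0.2211] rot [ 3.14e+00  1.00e-03 -3.00e-03] t 2.6167
rows [ 0.078 -0.509  0.505] [ 0.003  0.001 -0.005]
```

```bash
python3 -m handwheel '[[0.08,-0.51,0.3,0,0,0],[0.08,-0.51,0.5,0,0,0],[0.08,-0.51,0.5,0,0,0],[0.08,-0.51,0.5,0,0,0],[0.08,-0.51,0.5,0,0,0],[0.08,-0.51,0.5,0,0,0]]'; python3 - <<'E'
from h import *
import cv2
c=viewer.calibration("wrist")
s=viewer.snapshot("wrist")[:,:,::-1]
cv2.imwrite("pics/w2.png",cv2.resize(s,(800,500),interpolation=cv2.INTER_CUBIC))
for n,X in dict(pan=(.5465,.298,.04)).items(): print(n,proj("wrist",X,c)*1.25)
import pickle;pickle.dump(c,open("w2.pkl","wb"));to(.5465,.298,.017,0)
E
```

```text
time: 3.12
tool_pos: [0.5456, 0.2988, 0.1208]
ee_rot: [3.139, 0.002, -0.001]
wrist_force: [-0.6, -0.1, 0.3]
width: 0.0941
finger_force: 0.0
pan [393.86797321 250.95214977]
pos [0.5467 0.2989 0.1228] rot [ 3.141e+00 -2.000e-03 -2.000e-03] t 3.1667
rows [-0.002  0.004  0.529] [ 0.001 -0.003 -0.004]
```

View pics/w2.png

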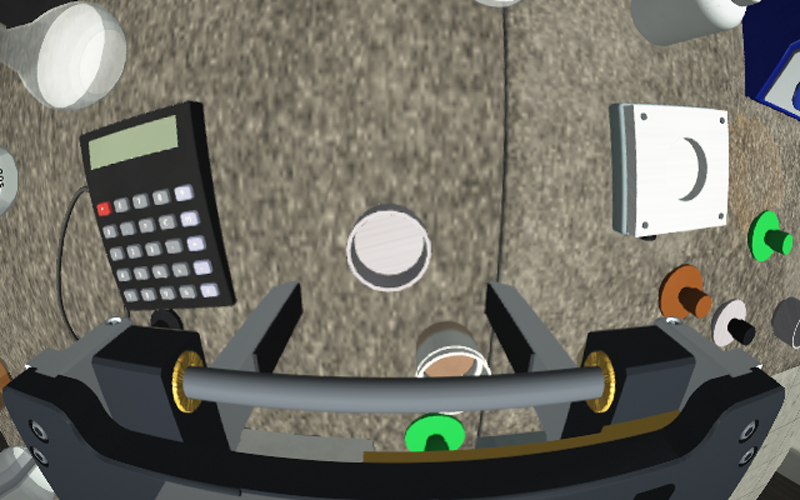

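The pan rim is centred at about (389,248.5), so the pan sits near (.548,.3015). I'm descending and gripping.

```bash
python3 -m handwheel '[[0.01,-0.015,0.15,0,0,0],[0.01,-0.015,0.3,0,0,0],[0.01,-0.015,0.43,0,0,0],[0.01,-0.015,0.525,0,0,0],[0.01,-0.015,0.525,0,0,0],[0.01,-0.015,0.525,0,0,0]]'; python3 -m handwheel '[[0,0,0,0,0,0],[0,0,0,0,0,0],[0,0,0,0,0,0],[0,0,0,0,0,0],[0,0,0,0,0,0],[0,0,0,0,0,0],[0,0,0,0,0,0]]' 1
```

```text
time: 3.67
tool_pos: [0.5488, 0.3025, 0.0181]
ee_rot: [-3.141, -0.002, -0.002]
wrist_force: [-1.0, -0.7, 0.1]
width: 0.0941
finger_force: 0.0
time: 4.25
tool_pos: [0.5482, 0.3039, 0.0171]
ee_rot: [3.141, -0.001, 0.0]
wrist_force: [0.3, -1.0, 3.2]
width: 0.0587
finger_force: 29.8
```

```bash
python3 -m handwheel '[[0,0,-0.2,0,0,0],[0,0,-0.4,0,0,0],[0,0,-0.6,0,0,0],[0,0,-0.75,0,0,0],[0,0.2,-0.75,0,0,0],[0,0.4,-0.75,0,0,0],[0,0.6,-0.75,0,0,0],[0,0.8,-0.75,0,0,0],[0,1,-0.75,0,0,0],[0,1,-0.75,0,0,0]]'; python3 -m handwheel '[[-0.01,0.15,0,0,0,0],[-0.01,0.245,0,0,0,0],[-0.01,0.245,0,0,0,0],[-0.01,0.245,0,0,0,0]]'; python3 - <<'E'
from h import *
import cv2
c=viewer.calibration("wrist")
s=viewer.snapshot("wrist")[:,:,::-1]
cv2.imwrite("pics/w3.png",cv2.resize(s,(800,500),interpolation=cv2.INTER_CUBIC))
for n,X in dict(seat=(.6155,.053,.04)).items(): print(n,proj("wrist",X,c)*1.25)
import pickle;pickle.dump(c,open("w3.pkl","wb"));print(robot.get_obs()['width'])
E
```

```text
time: 5.08
tool_pos: [0.5477, 0.0973, 0.1659]
ee_rot: [3.137, 0.001, -0.007]
wrist_force: [0.5, -0.1, -1.9]
width: 0.0587
finger_force: 29.8
time: 5.42
tool_pos: [0.5457, 0.0549, 0.1659]
ee_rot: [-3.141, 0.001, -0.001]
wrist_force: [0.3, 0.5, -1.1]
width: 0.0587
finger_force: 29.8
seat [395.61101862 150.17659261]
0.05839960066478102
```

View pics/w3.png

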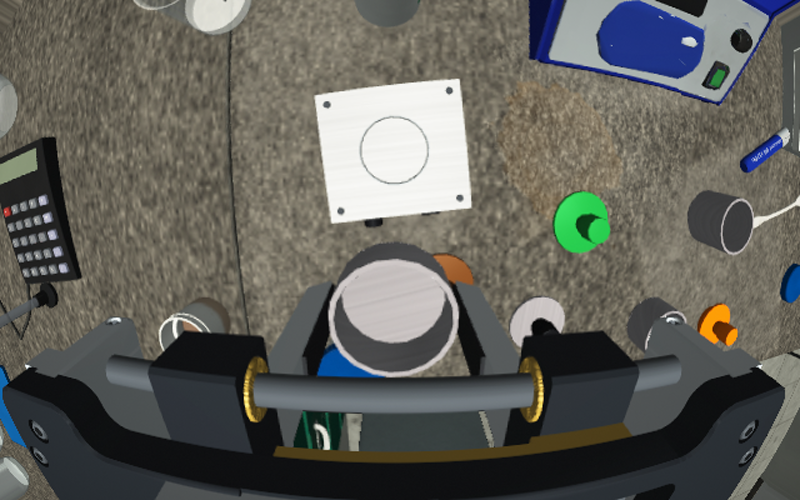

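The socket circle is centred at (394,150). The held pan's rim is centred at about (394,317.5).

```bash
python3 - <<'E'
from h import *
import pickle;c=pickle.load(open("w3.pkl","rb"))
print(ray("wrist",394/1.25,150/1.25,.04,c),ray("wrist",394/1.25,317.5/1.25,.1659+.023,c))
to(.6155,.0543,.08,0)
E
```

```text
[0.61563889 0.05425765 0.04      ] [0.54538907 0.05447086 0.1889    ]
pos [0.5457 0.0557 0.166 ] rot [-3.141e+00  1.000e-03  0.000e+00] t 5.4667
rows [0.349 0.007 0.43 ] [-0.002  0.002  0.   ]
```

```bash
python3 -m handwheel '[[0.18,0,0,0,0,0],[0.35,0,0.05,0,0,0],[0.35,0.005,0.2,0,0,0],[0.35,0.005,0.35,0,0,0],[0.35,0.005,0.47,0,0,0],[0.35,0.005,0.51,0,0,0],[0.35,0.005,0.51,0,0,0]]'; python3 -m handwheel '[[0,0,0.02,0,0,0],[0,0,0.04,0,0,0],[0,0,0.06,0,0,0],[0,0,0.07,0,0,0],[0,0,0.07,0,0,0]]'
```

```text
time: 6.05
tool_pos: [0.6135, 0.0555, 0.0607]
ee_rot: [-3.141, 0.007, 0.002]
wrist_force: [-0.8, -0.3, -1.8]
width: 0.0581
finger_force: 29.8
time: 6.47
tool_pos: [0.616, 0.054, 0.0509]
ee_rot: [3.142, -0.001, 0.0]
wrist_force: [-0.5, 0.3, -2.1]
width: 0.0583
finger_force: 29.8
```

```bash
python3 -m handwheel '[[0,0,0.01,0,0,0],[0,0,0.02,0,0,0],[0,0,0.02,0,0,0]]'
```

```text
time: 6.72
tool_pos: [0.6165, 0.054, 0.0471]
ee_rot: [-3.142, -0.002, 0.0]
wrist_force: [0.5, 1.2, 0.7]
width: 0.0584
finger_force: 29.9
```

Contact is just starting (seated TCP should be about 0.047), so I'm releasing and then lifting.

```bash
python3 -m handwheel '[[0,0,0.005,0,0,0],[0,0,0.005,0,0,0],[0,0,0.005,0,0,0],[0,0,0.005,0,0,0],[0,0,0.005,0,0,0]]' -1;  python3 -m handwheel '[[0,0,-0.1,0,0,0],[0,0,-0.3,0,0,0],[0,0,-0.5,0,0,0],[0,0,-0.7,0,0,0],[0,0.2,-0.75,0,0,0],[0,0.4,-0.75,0,0,0],[0,0.6,-0.75,0,0,0],[-0.1,0.8,-0.75,0,0,0],[-0.3,1,-0.75,0,0,0],[-0.5,1,-0.75,0,0,0]]'; python3 -c "
from h import *
to(.41,-.24,.17,0)"
```

```text
time: 7.13
tool_pos: [0.6158, 0.054, 0.0454]
ee_rot: [3.142, 0.0, 0.0]
wrist_force: [-0.4, 0.0, -0.6]
width: 0.0884
finger_force: 0.0
time: 7.97
tool_pos: [0.5276, -0.1472, 0.1943]
ee_rot: [3.14, 0.001, -0.003]
wrist_force: [-0.6, 0.2, 0.3]
width: 0.0939
finger_force: 0.0
pos [ 0.5276 -0.1472  0.1943] rot [ 3.14e+00  1.00e-03 -3.00e-03] t 7.9667
rows [-0.586  0.466  0.123] [ 0.003  0.001 -0.007]
```

```bash
python3 -m handwheel '[[-0.2,0.15,0.1,0,0,0],[-0.35,0.3,0.1,0,0,0],[-0.5,0.44,0.1,0,0,0],[-0.5,0.44,0.1,0,0,0],[-0.5,0.44,0.1,0,0,0],[-0.5,0.44,0.1,0,0,0]]'; python3 - <<'E'
from h import *
import cv2
c=viewer.calibration("wrist")
s=viewer.snapshot("wrist")[:,:,::-1]
cv2.imwrite("pics/w4.png",cv2.resize(s,(800,500),interpolation=cv2.INTER_CUBIC))
for n,X in dict(fine=(.444,-.235,.05),coarse=(.566,-.295,.065),lid=(.451,-.089,.05),pan=(.6155,.0543,.07)).items(): print(n,proj("wrist",X,c)*1.25)
import pickle;pickle.dump(c,open("w4.pkl","wb"));to(.444,-.235,.02,0)
E
```

```text
time: 8.47
tool_pos: [0.4282, -0.2311, 0.1759]
ee_rot: [-3.141, -0.001, -0.001]
wrist_force: [0.2, 0.6, 1.8]
width: 0.0939
finger_force: 0.0
fine [397.8557889 218.122364 ]
coarse [478.09144624  64.35273886]
lid [226.30299949 211.84597867]
pan [85.87589151 49.35278286]
pos [ 0.4288 -0.2306  0.1758] rot [-3.141e+00 -1.000e-03  0.000e+00] t 8.5167
rows [0.075 0.022 0.779] [-0.001 -0.003  0.001]
```

View pics/w4.png

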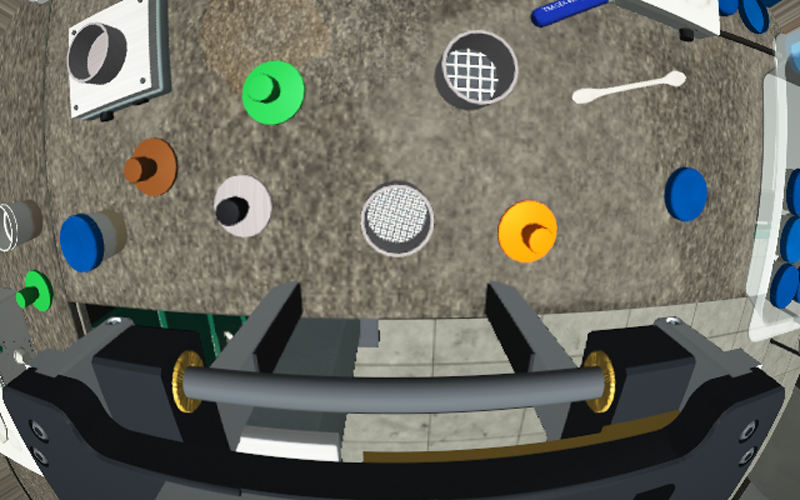

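The pan sits seated at upper left. The fine rim is centred at about (397,220), the coarse rim at (480,67) and the knob top at (229,213).

```bash
python3 - <<'E'
from h import *
import pickle;c=pickle.load(open("w4.pkl","rb"))
for u,v,z in [(397,220,.05),(480,67,.065),(229,213,.05)]:print(ray("wrist",u/1.25,v/1.25,z,c))
E
```

```text
[ 0.4424618  -0.23431582  0.05      ]
[ 0.56399539 -0.29645646  0.065     ]
[ 0.44993807 -0.09150465  0.05      ]
```

```bash
python3 -m handwheel '[[0.07,0.02,0.2,0,0,0],[0.07,0.02,0.4,0,0,0],[0.07,0.02,0.6,0,0,0],[0.07,0.02,0.7,0,0,0],[0.07,0.02,0.77,0,0,0],[0.07,0.02,0.77,0,0,0],[0.07,0.02,0.77,0,0,0]]';python3 -m handwheel '[[0,0,0,0,0,0],[0,0,0,0,0,0],[0,0,0,0,0,0],[0,0,0,0,0,0],[0,0,0,0,0,0],[0,0,0,0,0,0],[0,0,0,0,0,0]]' 1
```

```text
time: 9.1
tool_pos: [0.4427, -0.2337, 0.0209]
ee_rot: [-3.14, 0.001, 0.003]
wrist_force: [0.2, 0.2, 0.9]
width: 0.0945
finger_force: 0.0
time: 9.68
tool_pos: [0.4421, -0.2352, 0.0221]
ee_rot: [3.141, -0.001, -0.0]
wrist_force: [-0.5, 1.0, 2.6]
width: 0.0588
finger_force: 30.5
```

```bash
python3 -m handwheel '[[0,0,-0.2,0,0,0],[0,0,-0.4,0,0,0],[0,0,-0.6,0,0,0],[0,0,-0.75,0,0,0],[0,-0.2,-0.75,0,0,0],[0.1,-0.4,-0.75,0,0,0],[0.2,-0.6,-0.75,0,0,0],[0.3,-0.8,-0.75,0,0,0],[0.4,-0.95,-0.75,0,0,0],[0.5,-1,-0.75,0,0,0]]';python3 -m handwheel '[[0.0,-0.15,0,0,0,0],[0,-0.3,0,0,0,0],[0,-0.46,0,0,0,0],[0,-0.46,0,0,0,0],[0,-0.46,0,0,0,0]]'; python3 - <<'E'
from h import *
import cv2
c=viewer.calibration("wrist")
s=viewer.snapshot("wrist")[:,:,::-1]
cv2.imwrite("pics/w5.png",cv2.resize(s,(800,500),interpolation=cv2.INTER_CUBIC))
print(proj("wrist",(.6155,.0543,.07),c)*1.25)
import pickle;pickle.dump(c,open("w5.pkl","wb"));to(.6157,.0543,.0815,0)
E
```

```text
time: 10.52
tool_pos: [0.5419, -0.0305, 0.1712]
ee_rot: [-3.139, 0.001, 0.004]
wrist_force: [-1.1, 0.0, -1.2]
width: 0.0587
finger_force: 30.5
time: 10.93
tool_pos: [0.5413, 0.0581, 0.1707]
ee_rot: [3.141, 0.001, 0.003]
wrist_force: [1.0, -0.4, -2.1]
width: 0.0586
finger_force: 30.5
[398.71690295 144.7146937 ]
pos [0.5415 0.057  0.1708] rot [3.141e+00 1.000e-03 1.000e-03] t 10.9833
rows [0.372 0.013 0.446] [0.002 0.002 0.003]
```

View pics/w5.png

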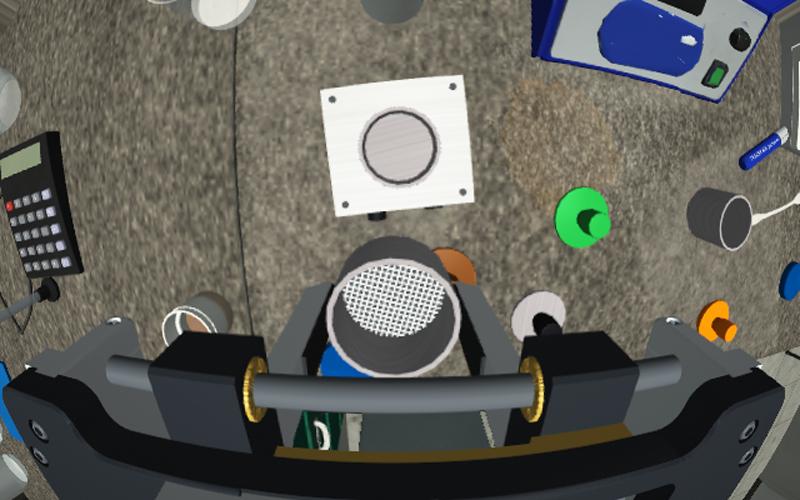

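The pan rim is centred at about (399.5,147), about 1.5 mm nearer than assumed. The held sieve is centred in the fingers. I'm placing it now.

```bash
python3 -m handwheel '[[0.18,0.015,0,0,0,0],[0.365,0.015,0.05,0,0,0],[0.365,0.015,0.2,0,0,0],[0.365,0.015,0.3,0,0,0],[0.365,0.015,0.36,0,0,0],[0.365,0.015,0.38,0,0,0],[0.365,0.015,0.40,0,0,0],[0.365,0.015,0.42,0,0,0],[0.365,0.015,0.43,0,0,0],[0.365,0.015,0.43,0,0,0]]'; python3 -m handwheel '[[0,0,0.01,0,0,0],[0,0,0.02,0,0,0],[0,0,0.02,0,0,0]]'
```

```text
time: 11.82
tool_pos: [0.6152, 0.0538, 0.0865]
ee_rot: [3.141, -0.002, 0.0]
wrist_force: [0.2, 0.6, -2.0]
width: 0.0588
finger_force: 30.5
time: 12.07
tool_pos: [0.6153, 0.054, 0.0821]
ee_rot: [3.141, -0.002, 0.0]
wrist_force: [0.8, 0.1, -0.8]
width: 0.0583
finger_force: 30.5
```

Next I release, lift, and head for the coarse sieve near (.565,-.296).

```bash
python3 -m handwheel '[[0,0,0.006,0,0,0],[0,0,0.006,0,0,0],[0,0,0.006,0,0,0],[0,0,0.006,0,0,0],[0,0,0.006,0,0,0]]' -1;  python3 -m handwheel '[[0,0,-0.1,0,0,0],[0,0,-0.3,0,0,0],[0,0,-0.5,0,0,0],[0,0.1,-0.6,0,0,0],[-0.1,0.3,-0.6,0,0,0],[-0.2,0.5,-0.6,0,0,0],[-0.3,0.7,-0.6,0,0,0],[-0.3,0.9,-0.6,0,0,0],[-0.3,1,-0.6,0,0,0],[-0.3,1,-0.6,0,0,0]]'; python3 -m handwheel '[[0,0.2,0,0,0,0],[0,0.4,0,0,0,0],[0,0.6,0,0,0,0],[0,0.75,0,0,0,0],[0,0.75,0,0,0,0],[0,0.75,0,0,0,0]]'; python3 - <<'E'
from h import *
import cv2
c=viewer.calibration("wrist")
s=viewer.snapshot("wrist")[:,:,::-1]
cv2.imwrite("pics/w6.png",cv2.resize(s,(800,500),interpolation=cv2.INTER_CUBIC))
print(proj("wrist",(.5645,-.296,.065),c)*1.25)
import pickle;pickle.dump(c,open("w6.pkl","wb"));to(.5645,-.296,.032,0)
E
```

```text
time: 12.48
tool_pos: [0.6149, 0.0539, 0.0803]
ee_rot: [3.141, -0.0, 0.0]
wrist_force: [-0.2, 0.1, -1.1]
width: 0.0888
finger_force: 0.0
time: 13.32
tool_pos: [0.5539, -0.1513, 0.2002]
ee_rot: [3.139, 0.0, -0.006]
wrist_force: [-1.3, -0.1, -0.1]
width: 0.0941
finger_force: 0.0
time: 13.82
tool_pos: [0.5548, -0.2967, 0.1995]
ee_rot: [-3.14, 0.001, -0.002]
wrist_force: [0.1, 0.6, -0.3]
width: 0.094
finger_force: 0.0
[392.39413677 222.93776925]
pos [ 0.555  -0.2954  0.1999] rot [-3.14  0.   -0.  ] t 13.8667
rows [0.048 0.004 0.84 ] [-0.003  0.001 -0.   ]
```

View pics/w6.png

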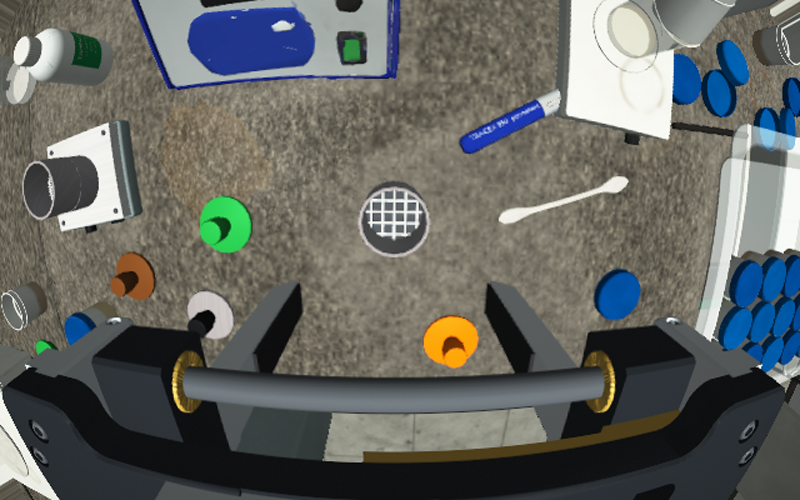

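The coarse sieve is centred at (394,222), as predicted, and the fine sieve stands in the base. I'm grasping.

```bash
python3 -m handwheel '[[0.05,0,0.2,0,0,0],[0.05,0,0.4,0,0,0],[0.05,0,0.6,0,0,0],[0.05,0,0.75,0,0,0],[0.05,0,0.82,0,0,0],[0.05,0,0.82,0,0,0],[0.05,0,0.82,0,0,0]]';python3 -m handwheel '[[0,0,0,0,0,0],[0,0,0,0,0,0],[0,0,0,0,0,0],[0,0,0,0,0,0],[0,0,0,0,0,0],[0,0,0,0,0,0],[0,0,0,0,0,0]]' 1; python3 -m handwheel '[[0,0,-0.2,0,0,0],[0,0,-0.4,0,0,0],[0,0,-0.6,0,0,0],[0,0,-0.8,0,0,0],[0,-0.2,-0.9,0,0,0],[0,-0.4,-0.9,0,0,0],[0,-0.6,-0.9,0,0,0],[-0.1,-0.8,-0.9,0,0,0],[-0.12,-0.95,-0.9,0,0,0],[-0.12,-1,-0.9,0,0,0]]'; python3 -c "
from h import *
to(.541,.054,.21,0)"
```

```text
time: 14.45
tool_pos: [0.565, -0.2939, 0.0359]
ee_rot: [-3.14, 0.001, 0.002]
wrist_force: [-0.1, -0.3, 0.4]
width: 0.0942
finger_force: 0.0
time: 15.03
tool_pos: [0.5652, -0.2965, 0.037]
ee_rot: [3.141, -0.001, -0.0]
wrist_force: [-0.3, -0.3, 1.4]
width: 0.0579
finger_force: 29.9
time: 15.87
tool_pos: [0.5393, -0.0915, 0.2162]
ee_rot: [-3.139, 0.001, 0.004]
wrist_force: [-0.1, -0.1, -1.4]
width: 0.0581
finger_force: 29.9
pos [ 0.5393 -0.0915  0.2162] rot [-3.139e+00  1.000e-03  4.000e-03] t 15.8667
rows [ 0.012 -0.727  0.033] [-0.005  0.002  0.008]
```

```bash
python3 -m handwheel '[[0,-0.2,0,0,0,0],[0,-0.4,0,0,0,0],[0,-0.6,0,0,0,0],[0,-0.73,0,0,0,0],[0,-0.73,0,0,0,0],[0,-0.73,0,0,0,0]]'; python3 - <<'E'
from h import *
import cv2
c=viewer.calibration("wrist")
s=viewer.snapshot("wrist")[:,:,::-1]
cv2.imwrite("pics/w7.png",cv2.resize(s,(800,500),interpolation=cv2.INTER_CUBIC))
print(proj("wrist",(.615,.054,.11),c)*1.25)
import pickle;pickle.dump(c,open("w7.pkl","wb"));to(.615,.054,.136,0)
E
```

```text
time: 16.37
tool_pos: [0.5407, 0.0506, 0.2156]
ee_rot: [3.141, 0.001, 0.003]
wrist_force: [1.2, -0.2, -2.1]
width: 0.0578
finger_force: 29.9
[388.62206128 144.52902349]
pos [0.5408 0.0495 0.2157] rot [3.14e+00 1.00e-03 1.00e-03] t 16.4167
rows [ 0.371 -0.023  0.398] [0.002 0.002 0.001]
```

View pics/w7.png

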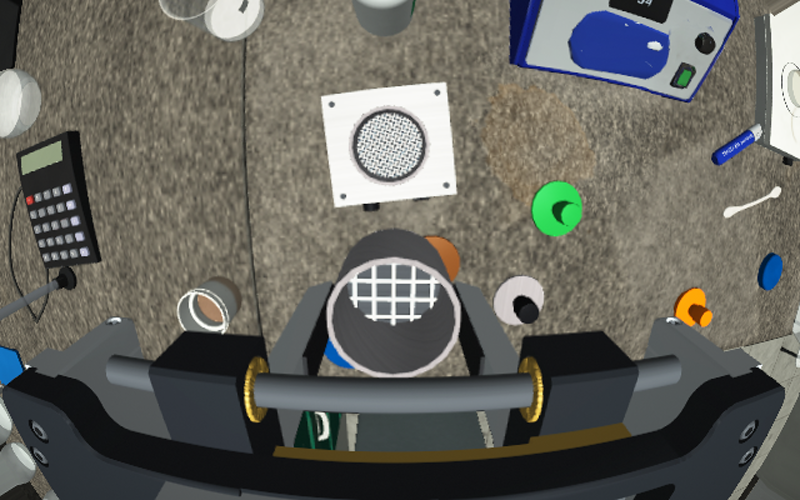

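The fine rim is centred at (390.5,145), within 1.5 mm of prediction. I'm placing the coarse sieve.

```bash
python3 -m handwheel '[[0.18,-0.02,0,0,0,0],[0.37,-0.02,0.05,0,0,0],[0.37,-0.02,0.2,0,0,0],[0.37,-0.02,0.28,0,0,0],[0.37,-0.02,0.32,0,0,0],[0.37,-0.02,0.34,0,0,0],[0.37,-0.02,0.36,0,0,0],[0.37,-0.02,0.37,0,0,0],[0.37,-0.02,0.38,0,0,0],[0.37,-0.02,0.38,0,0,0]]'; python3 -m handwheel '[[0,0,0.01,0,0,0],[0,0,0.015,0,0,0],[0,0,0.015,0,0,0]]'
```

```text
time: 17.25
tool_pos: [0.6151, 0.0538, 0.1415]
ee_rot: [3.141, -0.002, 0.0]
wrist_force: [-0.5, -0.4, -1.1]
width: 0.0582
finger_force: 29.9
time: 17.5
tool_pos: [0.6148, 0.054, 0.1374]
ee_rot: [3.141, -0.0, 0.0]
wrist_force: [-0.0, 0.4, -1.8]
width: 0.0581
finger_force: 29.9
```

```bash
python3 -m handwheel '[[0,0,0.006,0,0,0],[0,0,0.008,0,0,0],[0,0,0.008,0,0,0]]'; python3 -m handwheel '[[0,0,0,0,0,0],[0,0,0,0,0,0],[0,0,0,0,0,0],[0,0,0,0,0,0],[0,0,0,0,0,0]]' -1;  python3 -m handwheel '[[0,0,-0.1,0,0,0],[0,0,-0.3,0,0,0],[0,0,-0.4,0,0,0],[-0.1,0.1,-0.4,0,0,0],[-0.3,0.2,-0.4,0,0,0],[-0.5,0.4,-0.4,0,0,0],[-0.7,0.6,-0.4,0,0,0],[-0.9,0.73,-0.3,0,0,0],[-0.9,0.73,-0.2,0,0,0],[-0.9,0.73,-0.2,0,0,0]]'; python3 - <<'E'
from h import *
import cv2
c=viewer.calibration("wrist")
s=viewer.snapshot("wrist")[:,:,::-1]
cv2.imwrite("pics/w8.png",cv2.resize(s,(800,500),interpolation=cv2.INTER_CUBIC))
print(proj("wrist",(.450,-.0915,.05),c)*1.25)
import pickle;pickle.dump(c,open("w8.pkl","wb"));to(.450,-.0915,.025,0)
E
```

```text
time: 17.75
tool_pos: [0.6151, 0.0541, 0.1369]
ee_rot: [-3.142, -0.001, 0.0]
wrist_force: [-1.4, 0.8, 3.5]
width: 0.0581
finger_force: 29.9
time: 18.17
tool_pos: [0.6148, 0.0539, 0.1353]
ee_rot: [3.141, 0.0, 0.0]
wrist_force: [-0.6, -0.7, 0.6]
width: 0.0881
finger_force: 0.0
time: 19.0
tool_pos: [0.4287, -0.0933, 0.1709]
ee_rot: [-3.14, 0.009, -0.004]
wrist_force: [-0.3, 0.0, -1.0]
width: 0.0941
finger_force: 0.0
[390.82758243 210.81908982]
pos [ 0.4301 -0.093   0.1717] rot [-3.14   0.007 -0.004] t 19.05
rows [ 0.105 -0.007  0.733] [-0.003  0.014 -0.007]
```

View pics/w8.png

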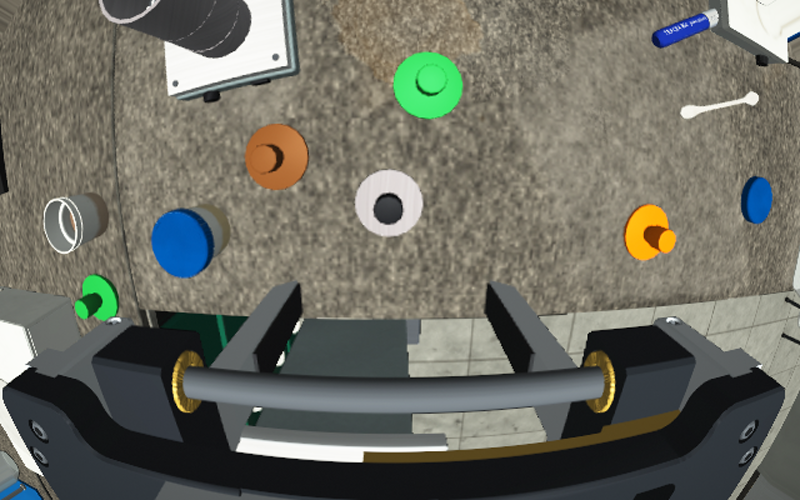

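The black knob top is centred at (388,209.5), so the lid is at about (.451,-.0895). I'm grasping it.

```bash
python3 -m handwheel '[[0.105,-0.015,0.2,0,0,0],[0.105,-0.015,0.4,0,0,0],[0.105,-0.015,0.55,0,0,0],[0.105,-0.015,0.66,0,0,0],[0.105,-0.015,0.72,0,0,0],[0.105,-0.015,0.72,0,0,0],[0.105,-0.015,0.72,0,0,0]]'; python3 -c "
from h import *
to(.451,-.09,.025,0)"
```

```text
time: 19.63
tool_pos: [0.4569, -0.0886, 0.032]
ee_rot: [-3.141, -0.0, 0.001]
wrist_force: [-0.7, -0.4, -0.4]
width: 0.0942
finger_force: 0.0
pos [ 0.4569 -0.0886  0.032 ] rot [-3.141e+00 -0.000e+00  1.000e-03] t 19.6333
rows [-0.03   0.007  0.035] [-0.001 -0.     0.002]
```

```bash
python3 -m handwheel '[[-0.03,0,0.035,0,0,0],[-0.03,0,0.035,0,0,0],[-0.03,0,0.035,0,0,0],[-0.03,0,0.035,0,0,0]]'; python3 -m handwheel '[[0,0,0,0,0,0],[0,0,0,0,0,0],[0,0,0,0,0,0],[0,0,0,0,0,0],[0,0,0,0,0,0],[0,0,0,0,0,0],[0,0,0,0,0,0],[0,0,0,0,0,0],[0,0,0,0,0,0],[0,0,0,0,0,0]]' 1;python3 -m handwheel '[[0,0,0,0,0,0],[0,0,0,0,0,0]]'
```

```text
time: 19.97
tool_pos: [0.4505, -0.0893, 0.0257]
ee_rot: [3.141, -0.002, 0.0]
wrist_force: [0.0, -0.1, -0.2]
width: 0.0942
finger_force: 0.0
time: 20.8
tool_pos: [0.4498, -0.0891, 0.0246]
ee_rot: [3.142, 0.0, 0.0]
wrist_force: [-0.0, -0.3, -0.5]
width: 0.031
finger_force: 0.0
time: 20.97
tool_pos: [0.4498, -0.0891, 0.0246]
ee_rot: [3.142, 0.0, 0.0]
wrist_force: [0.1, 1.2, 0.9]
width: 0.0239
finger_force: 30.0
```

```bash
python3 -m handwheel '[[0,0,-0.2,0,0,0],[0,0,-0.4,0,0,0],[0,0,-0.6,0,0,0],[0,0,-0.8,0,0,0],[0,0,-1,0,0,0],[0,0,-1,0,0,0],[0,0,-1,0,0,0]]'; python3 -m handwheel '[[0,-0.15,-0.1,0,0,0],[0.15,-0.3,-0.15,0,0,0],[0.3,-0.45,-0.15,0,0,0],[0.45,-0.6,-0.15,0,0,0],[0.45,-0.72,-0.15,0,0,0],[0.45,-0.72,-0.15,0,0,0],[0.45,-0.72,-0.15,0,0,0]]'; python3 - <<'E'
from h import *
import cv2
c=viewer.calibration("wrist")
s=viewer.snapshot("wrist")[:,:,::-1]
cv2.imwrite("pics/w9.png",cv2.resize(s,(800,500),interpolation=cv2.INTER_CUBIC))
print(proj("wrist",(.615,.054,.165),c)*1.25)
import pickle;pickle.dump(c,open("w9.pkl","wb"));to(.615,.054,.1795,0)
E
```

```text
time: 21.55
tool_pos: [0.4512, -0.0896, 0.2276]
ee_rot: [3.14, -0.006, 0.0]
wrist_force: [-0.8, -0.1, -1.1]
width: 0.0235
finger_force: 30.0
time: 22.13
tool_pos: [0.5389, 0.056, 0.2512]
ee_rot: [3.141, 0.006, 0.003]
wrist_force: [0.7, -0.2, -1.0]
width: 0.0233
finger_force: 30.0
[396.31139419 141.33464913]
pos [0.5388 0.0549 0.2521] rot [3.141e+00 5.000e-03 1.000e-03] t 22.1833
rows [0.383 0.005 0.361] [0.002 0.009 0.002]
```

View pics/w9.png

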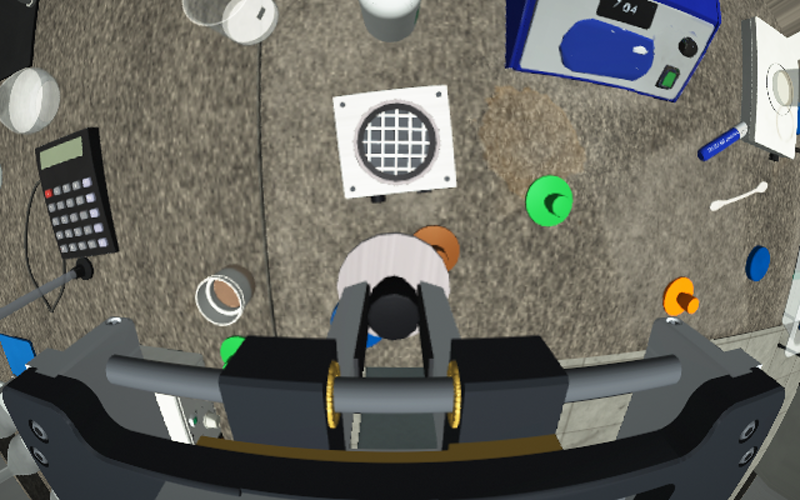

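The coarse rim is centred at (397,142), as predicted. I'll check the held knob, whose top is at about (394,309).

```bash
python3 -c "
from h import *
import pickle;c=pickle.load(open('w9.pkl','rb'))
print(ray('wrist',394/1.25,309/1.25,.2775,c),ray('wrist',397/1.25,142/1.25,.165,c))"; python3 -m handwheel '[[0.18,0,0,0,0,0],[0.37,0.005,0.02,0,0,0],[0.37,0.005,0.12,0,0,0],[0.37,0.005,0.2,0,0,0],[0.37,0.005,0.2,0,0,0],[0.37,0.005,0.2,0,0,0]]';python3 -c "
from h import *
to(.615,.054,.1795,0)"
```

```text
[0.54440872 0.05558688 0.2775    ] [0.61454677 0.05353183 0.165     ]
time: 22.68
tool_pos: [0.6126, 0.0525, 0.2129]
ee_rot: [3.141, 0.004, -0.002]
wrist_force: [-0.3, 0.6, -1.7]
width: 0.0235
finger_force: 30.0
pos [0.6126 0.0525 0.2129] rot [ 3.141e+00  4.000e-03 -2.000e-03] t 22.6833
rows [ 0.013 -0.008  0.167] [ 0.001  0.008 -0.003]
```

```bash
python3 -m handwheel '[[0.005,-0.006,0.04,0,0,0],[0.005,-0.006,0.07,0,0,0],[0.005,-0.006,0.09,0,0,0],[0.005,-0.006,0.11,0,0,0],[0.005,-0.006,0.125,0,0,0],[0.005,-0.006,0.14,0,0,0],[0.005,-0.006,0.14,0,0,0]]'; python3 -m handwheel '[[0,0,0,0,0,0],[0,0,0,0,0,0]]';python3 -c "
from h import *
to(.614,.054,.1795,0)"
```

```text
time: 23.27
tool_pos: [0.6144, 0.0552, 0.1859]
ee_rot: [3.141, 0.001, 0.0]
wrist_force: [0.1, -0.5, -1.1]
width: 0.0232
finger_force: 30.0
time: 23.43
tool_pos: [0.615, 0.0552, 0.1869]
ee_rot: [3.141, -0.0, 0.0]
wrist_force: [0.5, -0.0, -1.2]
width: 0.0231
finger_force: 30.0
pos [0.615  0.0552 0.1869] rot [ 3.141 -0.     0.   ] t 23.4333
rows [-0.005  0.006  0.037] [ 0.    -0.001  0.001]
```

```bash
python3 -m handwheel '[[0,0.005,0.01,0,0,0],[0,0.005,0.02,0,0,0],[0,0.005,0.03,0,0,0],[0,0.005,0.033,0,0,0],[0,0.005,0.033,0,0,0]]'; python3 -m handwheel '[[0,0,0.005,0,0,0],[0,0,0.005,0,0,0],[0,0,0.005,0,0,0]]'
```

```text
time: 23.85
tool_pos: [0.6147, 0.0541, 0.1798]
ee_rot: [3.141, 0.0, 0.0]
wrist_force: [-0.3, -0.3, -1.4]
width: 0.0234
finger_force: 30.0
time: 24.1
tool_pos: [0.615, 0.0541, 0.1796]
ee_rot: [3.141, -0.001, 0.0]
wrist_force: [-1.0, -0.1, 1.4]
width: 0.0235
finger_force: 30.0
```

```bash
python3 -m handwheel '[[0,0,0.004,0,0,0],[0,0,0.004,0,0,0],[0,0,0.004,0,0,0],[0,0,0.004,0,0,0],[0,0,0.004,0,0,0],[0,0,0.004,0,0,0]]' -1;  python3 -m handwheel '[[0,0,-0.1,0,0,0],[0,0,-0.2,0,0,0],[0,0,-0.35,0,0,0],[0,0,-0.4,0,0,0],[-0.2,0,-0.4,0,0,0],[-0.4,0,-0.4,0,0,0],[-0.6,0.2,-0.4,0,0,0],[-0.6,0.4,-0.4,0,0,0],[-0.6,0.6,-0.4,0,0,0],[-0.6,0.6,-0.4,0,0,0]]'; python3 -m handwheel '[[0,0.2,0,0,0,0],[0,0.4,0,0,0,0],[0,0.6,0,0,0,0],[0,0.6,0,0,0,0],[0,0.6,0,0,0,0]]'; python3 - <<'E'
from h import *
import cv2
s=viewer.snapshot("scene")[:,:,::-1]; t=viewer.snapshot("top")[:,:,::-1]
f=lambda a:cv2.resize(a,(400,480),interpolation=cv2.INTER_CUBIC)
p=proj("scene",(.615,.054,.11)).astype(int);q=proj("top",(.615,.054,.15)).astype(int);print(p,q)
cr=lambda a,p:f(a[max(p[1]-60,0):p[1]+60,p[0]-50:p[0]+50])
cv2.imwrite("pics/end.png",cv2.hconcat([cr(s,p),cr(t,q)]))
for z,x in ((.04,'deck'),(.07,'panrim'),(.11,'fine rim'),(.165,'coarse'),(.205,'knobtop')):
    print(x,(proj("scene",(.615,.054,z))-p+[50,60])*4)
E
```

```text
time: 24.6
tool_pos: [0.6148, 0.0541, 0.1782]
ee_rot: [3.141, 0.0, 0.0]
wrist_force: [0.4, 1.2, 0.3]
width: 0.0601
finger_force: 0.0
time: 25.43
tool_pos: [0.4937, -0.0706, 0.2581]
ee_rot: [3.138, -0.0, -0.005]
wrist_force: [0.9, -0.6, 0.7]
width: 0.0941
finger_force: 0.0
time: 25.85
tool_pos: [0.4946, -0.1874, 0.2571]
ee_rot: [-3.14, 0.001, -0.004]
wrist_force: [0.4, 0.1, -0.1]
width: 0.0942
finger_force: 0.0
[253 182] [282 140]
deck [212.1333369  338.93918075]
panrim [207.74643298 298.59640169]
fine rim [201.67404422 242.75359265]
coarse [192.87877915 161.87071003]
knobtop [186.13289785  99.83433912]
```

View pics/end.png

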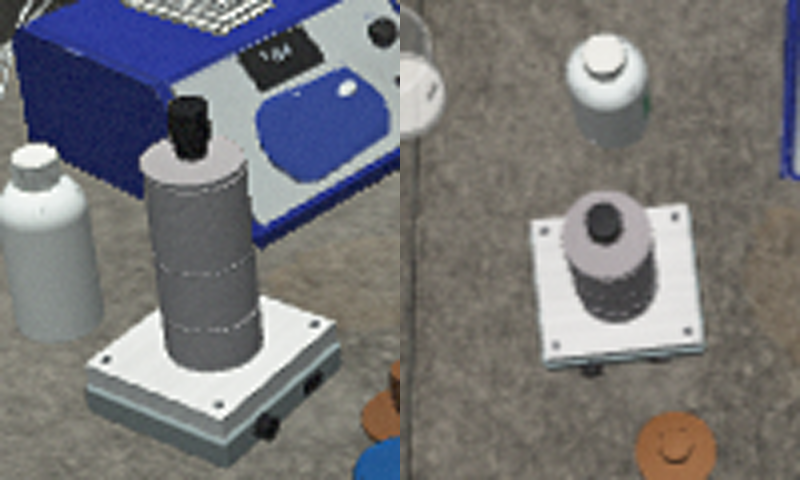

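The nest stands straight and fully seated: the rims are flush, the lid is on, and the knob top at (187,100) matches the predicted (186,100). The gripper is clear, so I'm handing in.

```bash
python3 -c "
from bench import robot
print(robot.close_job())"
```

```text
the job is handed in; nothing more can be done
None
```

The sieve nest is built on the shaker base (pan, fine sieve, coarse sieve, lid, all looking fully seated in the final pictures), the gripper is clear, neither cup was handled, and the job was handed in at about 26 s; no verdict came back.

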